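Unstack the enamel samples and fan them on the tray

ROBOT

A 6-joint arm with a two-finger parallel gripper is mounted at the origin on a cart in front of the work surface, level with it; the furniture and walls round the work are solid. World frame = base frame: x ahead of the robot, y to its left, z up, the work surface at z = 0. Lengths are in m, angles in rad, forces in N, time in s.
With the tool pointing down it reaches from about 0.35 to 0.775 m from the base axis. Payload 5.5 kg.
Tool frame: the origin (TCP) lies at the very end of the fingers, on their centre line; the grasp point (between the pads) lies 19 mm behind it; z points along the fingers, y is the line along which they close (so a half turn about z gives the same grasp; the last joint's range is limited). The gripper opens to 85 mm and grips with 20 to 120 N. Pads are 22 mm wide; open, the fingers measure 114 mm over their backs; the gripper's body (76 mm by 85 mm) begins 54 mm behind the grasp point. The pads swing forward as they close: fully open they stand 13 mm farther back than shut.
Start: joints at [0.961, 0.313, 0.046, 1.304, 0, 1.431], TCP at [0.26, 0.513, 0.231] pointing down, gripper open.
Joint ranges: [-2.76, 2.76], [-0.86, 1.69], [-1.03, 1.26], [-2.2, 2.34], [-1.47, 1.5], [-3.14, 3.14]. Speed limits (rad/s): [2.57, 2.57, 3.14, 3.14, 3.14, 3.14].

INTERFACE

Orientations are given as a unit quaternion [w, x, y, z].
In Python, from workcell import env, cams, ticket, spotter gives the robot as it stands.
- The arm moves only by the tool jog_arm, never from a script. Its argument "increments" is a list that holds one entry, the list of rows, each a list of 7 numbers: the shift along the tool's x, y, z in units of 0.25 m (1.0 is 0.25 m), then the turn, a rotation vector about the tool's x, y, z in units of 180 degrees (1.0 is 180 degrees), then the closure in counts, from 0 (fully open) to 255 (shut). A call has 1 to 20 rows; each row shifts and turns the commanded pose from where the row before left it, along the tool's axes as they then stand; what a row does not reach is not made up. A row lasts 1/10 s, in which the tool goes at most 50 mm and 8.59 degrees, less where a joint would pass 70% of its speed; a pose out of reach is approached as far as the arm can. A call with a number of a shift or a turn outside -1 to 1 is refused whole. A call with a gripper value outside its range is refused whole. The fingers move at their own pace and stop on an object; "force" is the grip in N (left out, the last holds). Time passes only in rows, so rows that do not move let the fingers close. It gives the time, the measured TCP pose, the force, the opening and the grip force at its end, in the units of the state.
- env.get_state(): the state, without advancing time (a new reading comes with each control period).
- cams.read_camera(name): name is "scene" or "side" or "wrist"; returns a dict with "pixels" (420x560x3 uint8, red, green, blue), "fx", "fy", "cx", "cy" (pixels), "xyz" and "attitude" of the camera in the world; the wrist camera has in their place "mount" (4x4, takes a point from camera to tool coordinates, whose origin is the TCP and whose axes are the flange's). Camera axes: x right, y down, z forward; pixel columns grow to the right and rows downward; lengths in m; the calibration is good to about 2 mm. A picture is of the moment at which its call begins: read the wrist's pose just before it. There is no depth.
- ticket.hand_in(): hands the job in; it is judged then, once.
Trained networks look in the newest picture that a camera, given by its name, has taken for a name from the list of things; names that differ only in an ending like _2 or _b are one class to them, and where a whole thing is asked for, a point or a joint stands for the part that bears it (a point fixed in the world has none). Each returns a list of dicts, best first, with "conf" (0 to 1); they miss things now and then, are a little off and sometimes report something else, mostly with a low value. They report only what shows in the picture. A call takes as long as a camera call.
- spotter.find_in(target, camera): "uv" ([column, row] in pixels, amid what is visible of it).
- spotter.cut_out(target, camera): "region" (420x560 bool, what is visible of it) and "uv" ([column, row] in pixels, amid what is visible of it).
- spotter.landmark_of(target, camera): "uv" ([column, row] in pixels: a listed point, or the origin of a listed thing).
The state is a dict: "clock": time; "joint_pos": joint angles; "qvel": joint speeds; "tau": joint torques, N m; "tcp_pos": TCP position; "orientation": TCP orientation; "wrist_force": force on the tool from outside, world axes, zero at the start; "ft_torque": the same for the moment, N m; "finger_gap": finger opening in m; "grip_force": force on a finger pad.
Only numpy, scipy, OpenCV 4.12 (cv2) and the standard library are available. Lean on these libraries where they do the work, as an engineer would, in place of code of your own. Each camera call takes 0.05 s, during which the arm holds its last target. There are 200 camera calls.

TASK

Take the stack of enamel samples apart: put the white borax tablet from its top into the middle of the terracotta dish, flat. Then lay the three plaques, face up, lengthwise along the middle of the wooden sample tray like overlapping shingles, each centred beside the dot of its own colour: the yellow one flat next to the stop rail, the next one resting with its near end on the yellow one and its far end on the tray, the last likewise on the one before it. Leave the wooden ring clamp where it lies.

Things in the scene. Friction and masses are not known exactly. Their poses are not given: they have to be found in the camera images.
- borax: round white borax tablet, diameter 43 mm, 15 mm high, about 30 g, loose; starts on top of the yellow plaque (underside 20 mm above the worktop); origin at the centre of its underside, z up
- plaque_yellow: enamel sample plaque with a yellow face, loose, 70 x 40 x 10 mm, about 60 g; origin at the centre of its underside, x along the 70 mm length (either way round is alike), y along the 40 mm width, z up. Starts as a bridge across the red and blue plaques, underside 10 mm above the worktop, under the borax tablet
- plaque_red: enamel sample plaque with a red face, loose, 70 x 40 x 10 mm, about 60 g; origin at the centre of its underside, x along the 70 mm length (either way round is alike), y along the 40 mm width, z up. Starts on the worktop, parallel to the blue one with a gap of about 32 mm between their long sides; one end of the yellow plaque lies across it
- plaque_blue: enamel sample plaque with a blue face, loose, 70 x 40 x 10 mm, about 60 g; origin at the centre of its underside, x along the 70 mm length (either way round is alike), y along the 40 mm width, z up. Starts on the worktop, parallel to the red one with a gap of about 32 mm between their long sides; one end of the yellow plaque lies across it
- tray: brown wooden tray, fixed: flat board 216 (x) x 100 (y) mm, top face 6 mm above the worktop, sides open; dark stop rail 8 mm thick, 14 mm high across its -x end. Origin: centre of its underside; x along its length, away from the rail. Plaque places on its centre line at x = -62, -14, +34 mm: 70 mm plaques overlap by 22 mm, an overlapping one slopes about 0.21 rad, low at the end away from the rail
- dot_yellow: yellow dot, a disc 12 mm across and 1 mm high fixed on the sample tray along the tray's +y edge; origin at the disc's underside (on the tray's top face), axes parallel to the tray's. The place of the yellow plaque is centred 39 mm from this dot towards the tray's -y, on the tray's centre line. Always the place nearest the stop rail
- dot_red: red dot, a disc 12 mm across and 1 mm high fixed on the sample tray along the tray's +y edge; origin at the disc's underside (on the tray's top face), axes parallel to the tray's. The place of the red plaque is centred 39 mm from this dot towards the tray's -y, on the tray's centre line. Second or third place from the rail, by chance
- dot_blue: blue dot, a disc 12 mm across and 1 mm high fixed on the sample tray along the tray's +y edge; origin at the disc's underside (on the tray's top face), axes parallel to the tray's. The place of the blue plaque is centred 39 mm from this dot towards the tray's -y, on the tray's centre line. Second or third place from the rail, by chance
- dish: shallow round terracotta dish, fixed, 100 mm across, rim 9 mm and inner floor 4 mm above the worktop; origin at the centre of its underside
- ring_clamp: turned wooden ring clamp, 114 x 25 x 22 mm, loose, lying beyond the stack; a bystander that stays where it is; origin at its centre, on the worktop

How it is judged:
At the end, for the whole second after the job is handed in: Borax flat on the dish floor within 14 mm of its centre; plaques along the tray (0.2 rad), centres within 14 mm of their dots along it and 12 mm of its centre line; yellow flat (tilt under 0.06 rad), red and blue sloping 0.12 to 0.32 rad, faces up; all released, at rest (horizontal distance between borax and dish below 0.014 m and z of borax in the frame of dish below 0.01 m and angle between borax's own z axis and vertical below 0.12 rad and linear speed of each of borax, plaque_yellow, plaque_red, plaque_blue below 0.02 m/s and x of plaque_yellow in the frame of dot_yellow between -0.014 and 0.014 m and y of plaque_yellow in the frame of dot_yellow between -0.051 and -0.027 m and angle between the y axis of each of plaque_yellow, plaque_red, plaque_blue and the y axis of tray, either way round below 0.2 rad and angle between plaque_yellow's own z axis and vertical below 0.06 rad and z of plaque_yellow in the frame of tray below 0.01 m and x of plaque_red in the frame of dot_red between -0.014 and 0.014 m and y of plaque_red in the frame of dot_red between -0.051 and -0.027 m and angle between plaque_red's own z axis and vertical between 0.12 and 0.32 rad and z of each of plaque_red, plaque_blue in the frame of tray below 0.022 m and x of plaque_blue in the frame of dot_blue between -0.014 and 0.014 m and y of plaque_blue in the frame of dot_blue between -0.051 and -0.027 m and angle between plaque_blue's own z axis and vertical between 0.12 and 0.32 rad); the robot touches nothing.
It fails at once if the ring clamp is moved by more than 20 mm (distance of ring_clamp from where it was at the start of the episode above 0.02 m).
It also fails if it takes over 106 s, if anything falls off the work surface, if the arm or the gripper's body presses on something with over 40 N, if the wrist force passes 120 N, or if a joint passes its speed limit or range.

## Working session

There is one attempt and no reset: what is moved stays moved. The work goes in short steps, Python scripts to look and compute and a tool call to move; the robot and the scene stay as the last step left them, time stands still between calls to the robot, and variables do not carry over. Pictures are saved under pics/ and viewed, at most 14 in all, crops included, and the job is handed in when it is done.

Besides the shell and the picture viewer there is one more tool, called after ">>>" as name(argument=value, ...), one argument or row to a line, values as JSON. jog_arm: Moves the arm, as the interface text tells. Shifts and turns lie within -1 to 1; 1 stands for 0.25 m of shift or 180 degrees of turn. Its arguments: {"type":"object","properties":{"increments":{"type":"array"},"force":{"type":"number"}},"required":["increments"]}

```bash
ls; mkdir -p pics; cat > h.py <<'E'
import numpy as np, cv2
from scipy.spatial.transform import Rotation as R
from workcell import env, cams, ticket, spotter
def q2m(q): return R.from_quat([q[1],q[2],q[3],q[0]]).as_matrix()
def shot(name):
    s=env.get_state(); c=cams.read_camera(name)
    if 'mount' in c:
        M=np.array(c['mount']); Rt=q2m(s['orientation'])
        c['P']=Rt@M[:3,3]+np.array(s['tcp_pos']); c['R']=Rt@M[:3,:3]
    else:
        c['P']=np.array(c['xyz']); a=np.array(c['attitude'])
        c['R']=a if a.shape==(3,3) else q2m(a)
    return c
def ray(c,uv):
    d=c['R']@np.array([(uv[0]-c['cx'])/c['fx'],(uv[1]-c['cy'])/c['fy'],1]); return d/np.linalg.norm(d)
def atz(c,uv,z):
    d=ray(c,uv); return c['P']+d*(z-c['P'][2])/d[2]
def proj(c,p):
    q=c['R'].T@(np.array(p)-c['P']); return np.array([c['fx']*q[0]/q[2]+c['cx'],c['fy']*q[1]/q[2]+c['cy']])
def tri(c1,u1,c2,u2):
    A=np.zeros((3,3));b=np.zeros(3)
    for c,u in((c1,u1),(c2,u2)):
        d=ray(c,u);Q=np.eye(3)-np.outer(d,d);A+=Q;b+=Q@c['P']
    return np.linalg.solve(A,b)
def save(c,n): cv2.imwrite('pics/'+n,cv2.cvtColor(c['pixels'],cv2.COLOR_RGB2BGR))
NAMES=['borax','plaque_yellow','plaque_red','plaque_blue','tray','dot_yellow','dot_red','dot_blue','dish','ring_clamp']
def rect(mask):
    cs,_=cv2.findContours(mask.astype('uint8'),cv2.RETR_EXTERNAL,cv2.CHAIN_APPROX_NONE)
    return max(cs,key=cv2.contourArea)[:,0,:].astype(float)
E
python3 - <<'E'
from h import *
np.set_printoptions(precision=4,suppress=True)
s=env.get_state(); print({k:np.round(v,4).tolist() for k,v in s.items()})
C={}
D={}
for n in('scene','side'):
    C[n]=shot(n); save(C[n],n+'0.png'); print(n,C[n]['P'],C[n]['R'].tolist(),C[n]['fx'])
    for t in NAMES:
        r=spotter.landmark_of(t,n)
        D[n,t]=r[0]['uv'] if r else None
        print(n,t,[(np.round(x['uv'],1).tolist(),round(x['conf'],2)) for x in r[:2]])
for t in NAMES:
    if D['scene',t] is not None and D['side',t] is not None:
        print(t,tri(C['scene'],D['scene',t],C['side'],D['side',t]))
    for n in C:
        if D[n,t] is not None: print('  ',n,atz(C[n],D[n,t],0.007 if 'dot' in t else 0))
E
```

```text
pics
{'clock': 0.0, 'joint_pos': [0.9614, 0.314, 0.045, 1.3036, -0.0, 1.4312], 'qvel': [-0.0012, 0.0001, -0.0006, 0.0007, 0.0009, 0.0006], 'tau': [-0.0004, -48.0624, 29.8538, 0.0193, -0.0003, -0.0], 'tcp_pos': [0.26, 0.5123, 0.2304], 'orientation': [-0.0003, 0.2328, 0.9725, -0.0009], 'wrist_force': [-0.6667, -1.0225, 0.6456], 'ft_torque': [-0.0454, -0.0259, -0.0334], 'grip_force': 0.0, 'finger_gap': 0.0857}
scene [ 0.0288 -0.2842  0.6898] [[0.46875309503962576, -0.6329672124065588, 0.6161355726697184], [-0.8833179618155007, -0.33941392233232043, 0.32333816301373897], [0.0044625357008357125, -0.6958093829097592, -0.7182126345518149]] 419.6839675876518
scene borax [([265.2, 242.1], 0.89)]
scene plaque_yellow [([269.0, 246.9], 0.69)]
scene plaque_red [([254.2, 239.8], 0.94), ([372.1, 266.1], 0.41)]
scene plaque_blue [([287.1, 252.5], 0.98)]
scene tray [([197.7, 196.3], 0.86)]
scene dot_yellow []
scene dot_red []
scene dot_blue []
scene dish [([373.7, 261.4], 0.78)]
scene ring_clamp [([316.8, 191.8], 0.72)]
side [0.2075 0.2595 0.778 ] [[-0.5106151569842237, -0.7229784813421543, 0.4653754
[... 727 characters left out ...]
e_yellow [ 0.4993 -0.0115  0.0106]
   scene [ 0.5028 -0.0067  0.    ]
   side [ 0.5068 -0.0169  0.    ]
plaque_red [0.5037 0.0285 0.0036]
   scene [0.5047 0.0303 0.    ]
   side [0.5063 0.0269 0.    ]
plaque_blue [ 0.5037 -0.047   0.0019]
   scene [ 0.5076 -0.0468  0.    ]
   side [ 0.5022 -0.0466  0.    ]
tray [ 0.556   0.2238 -0.0132]
   scene [0.5555 0.2135 0.    ]
   side [0.5418 0.2276 0.    ]
   side [0.4995 0.2826 0.007 ]
   side [0.5866 0.2522 0.007 ]
   side [0.5527 0.2675 0.007 ]
dish [ 0.5759 -0.2125 -0.0041]
   scene [ 0.5704 -0.2124  0.    ]
   side [ 0.5759 -0.2113  0.    ]
ring_clamp [ 0.6912 -0.0276  0.0063]
   scene [ 0.701  -0.0256  0.    ]
   side [ 0.6921 -0.0284  0.    ]
```

View pics/scene0.png

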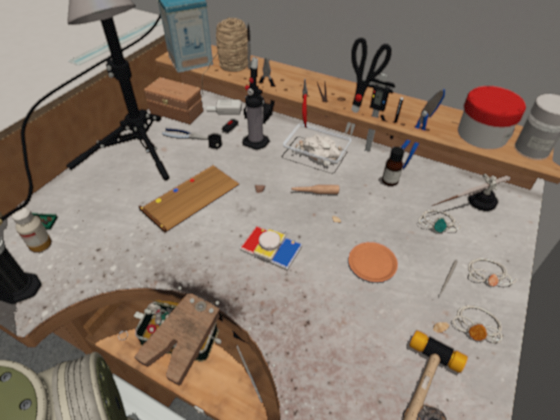

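View pics/side0.png

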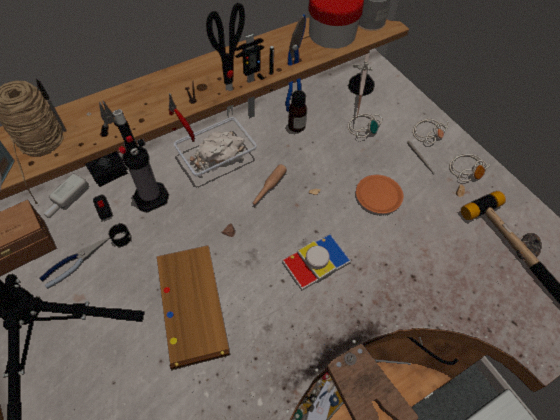

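The scene view shows the stack at about (270,246), the tray at (190,197) and the dish at (373,262). The side view shows the dots running yellow (173,341), blue (170,314), red (167,290), with the rail at the near end. So the order is yellow, blue, red.

```bash
cat >> h.py <<'E'
np.set_printoptions(precision=4,suppress=True)
def state():
    s=env.get_state(); return s,np.array(s['tcp_pos']),q2m(s['orientation'])
def go(target,cdir=None,step=0.04):
    """rows for a vertical tool: first level/turn so that tool y lies along angle cdir (mod pi), then straight shift"""
    s,p,Rt=state()
    if cdir is None: cdir=np.arctan2(Rt[1,1],Rt[0,1])
    best=None
    for k in(0,1):
        a=cdir+k*np.pi; y=np.array([np.cos(a),np.sin(a),0]); z=np.array([0,0,-1.]); T=np.stack([np.cross(y,z),y,z],1)
        rv=R.from_matrix(Rt.T@T).as_rotvec()
        if best is None or np.linalg.norm(rv)<np.linalg.norm(best[0]): best=(rv,T)
    rv,T=best; d=T.T@(np.array(target)-p); n=int(np.ceil(max(np.linalg.norm(d)/step,1))); m=int(np.ceil(np.linalg.norm(rv)/0.14))
    print('turn rows',m,(rv/np.pi/max(m,1)).round(4),'rotdeg',np.degrees(rv).round(2),'| shift rows',n,(d/.25/n).round(4),'total',(d/.25).round(4),'| j',np.round(s['joint_pos'],2),'t',round(s['clock'],2))
E
python3 - <<'E'
from h import *
c=shot('wrist'); print(c['mount'],c['fx']); save(c,'w0.png')
go([0.48,0.22,0.30],np.radians(0))
go([0.48,0.22,0.30],np.radians(70))
E
```

```text
[[ 0.0008 -0.9487 -0.3161  0.0803]
 [ 1.      0.0008  0.0002  0.0004]
 [ 0.     -0.3161  0.9487 -0.1421]
 [ 0.      0.      0.      1.    ]] 305.6044829886184
turn rows 8 [ 0.     -0.      0.0438] rotdeg [ 0.   -0.   63.08] | shift rows 10 [-0.1171  0.0879 -0.0275] total [-1.1709  0.8787 -0.2747] | j [ 0.96  0.31  0.05  1.3  -0.    1.43] t 1.15
turn rows 1 [ 0.      0.     -0.0384] rotdeg [ 0.    0.   -6.92] | shift rows 10 [-0.1226 -0.08   -0.0275] total [-1.2261 -0.7998 -0.2747] | j [ 0.96  0.31  0.05  1.3  -0.    1.43] t 1.15
```

>>> jog_arm(
  increments=[
    [[0,0,0,0,0,-0.038,0],[-0.12,-0.08,-0.02,0,0,0,0],[-0.12,-0.08,-0.02,0,0,0,0],[-0.12,-0.08,-0.02,0,0,0,0],[-0.12,-0.08,-0.02,0,0,0,0],[-0.12,-0.08,-0.02,0,0,0,0],[-0.12,-0.08,-0.02,0,0,0,0],[-0.12,-0.08,-0.02,0,0,0,0],[-0.12,-0.08,-0.02,0,0,0,0],[0,0,0,0,0,0,0],[0,0,0,0,0,0,0]],
  ],
)

```text
clock: 2.25
tcp_pos: [0.4312, 0.2795, 0.2714]
orientation: [-0.0, 0.175, 0.985, 0.0]
wrist_force: [0.2, 0.3, 0.1]
finger_gap: 0.0855
grip_force: 0.0
```

```bash
python3 - <<'E'
from h import *
c=shot('wrist'); save(c,'w1.png'); s,p,Rt=state(); print(p)
dp={}
for t in NAMES:
    r=spotter.landmark_of(t,'wrist')
    z={'d':0.007}.get(t[0],0) if 'dot' in t else 0
    print(t,[(np.round(x['uv'],1).tolist(),round(x['conf'],2),atz(c,x['uv'],z)) for x in r[:2]])
r=spotter.cut_out('tray','wrist')
if r:
    k=rect(r[0]['region']); W=np.array([atz(c,u,0.006)[:2] for u in k]); (x,y),(w,h),a=cv2.minAreaRect((W*1000).astype('float32')); print('tray rect',x,y,w,h,a)
E
```

```text
[0.4306 0.2801 0.2712]
borax [([119.4, 279.7], 0.76, array([ 0.5092, -0.0264,  0.    ])), ([311.0, 274.0], 0.25, array([0.6022, 0.2558, 0.    ]))]
plaque_yellow [([120.1, 279.3], 0.65, array([ 0.509, -0.025,  0.   ])), ([38.5, 339.9], 0.26, array([ 0.5639, -0.2117,  0.    ]))]
plaque_red []
plaque_blue [([107.0, 277.4], 0.73, array([ 0.499 , -0.0423, -0.    ])), ([309.4, 274.7], 0.38, array([0.6025, 0.2531, 0.    ]))]
tray [([280.6, 248.4], 0.68, array([0.5452, 0.2272, 0.    ]))]
dot_yellow [([305.3, 210.1], 0.45, array([0.4981, 0.2822, 0.007 ]))]
dot_red []
dot_blue [([308.3, 270.7], 0.7, array([0.5912, 0.2547, 0.007 ])), ([306.3, 241.3], 0.62, array([0.5442, 0.2678, 0.007 ]))]
dish [([39.2, 343.6], 0.78, array([ 0.5709, -0.2151,  0.    ]))]
ring_clamp []
tray rect 546.3701171875 226.71420288085938 101.03065490722656 217.6055908203125 73.85325622558594
```

View pics/w1.png

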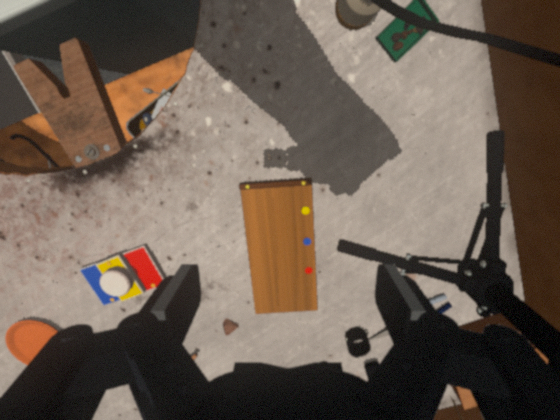

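The wrist view shows the tray upright: yellow dot (305,210), blue (307,241), red (309,270), and the stack at (120,275). Next I'll look at the stack from close by.

```bash
python3 - <<'E'
from h import *
go([0.503,0.0,0.22],np.radians(2))
E
```

```text
turn rows 9 [-0.     -0.      0.0419] rotdeg [-0.   -0.   67.95] | shift rows 8 [-0.1413  0.0313  0.0256] total [-1.1305  0.2501  0.2051] | j [ 0.42  0.19 -0.02  1.36  0.    0.77] t 2.85
```

>>> jog_arm(
  increments=[
    [[0,0,0,0,0,0.042,0],[0,0,0,0,0,0.042,0],[0,0,0,0,0,0.042,0],[0,0,0,0,0,0.042,0],[0,0,0,0,0,0.042,0],[0,0,0,0,0,0.042,0],[0,0,0,0,0,0.042,0],[0,0,0,0,0,0.042,0],[0,0,0,0,0,0.042,0],[-0.14,0.031,0.026,0,0,0,0],[-0.14,0.031,0.026,0,0,0,0],[-0.14,0.031,0.026,0,0,0,0],[-0.14,0.031,0.026,0,0,0,0],[-0.14,0.031,0.026,0,0,0,0],[-0.14,0.031,0.026,0,0,0,0],[-0.14,0.031,0.026,0,0,0,0],[-0.14,0.031,0.026,0,0,0,0],[0,0,0,0,0,0,0],[0,0,0,0,0,0,0]],
  ],
)

```text
clock: 4.75
tcp_pos: [0.5018, 0.0017, 0.219]
orientation: [-0.0, 0.696, 0.718, -0.0]
wrist_force: [-0.3, -0.0, 0.5]
finger_gap: 0.0856
grip_force: 0.0
```

```bash
cat >> h.py <<'E'
def fit(c,name,cam,z):
    r=spotter.cut_out(name,cam)
    if not r: print(name,'none'); return
    k=rect(r[0]['region']); W=np.array([atz(c,u,z)[:2] for u in k]); rr=cv2.minAreaRect((W*1000).astype('float32')); print(name,round(r[0]['conf'],2),'rect z',z,np.round(rr[0],1),np.round(rr[1],1),round(rr[2],1),'uv',np.round(r[0]['uv'],1)); return r[0]
E
python3 - <<'E'
from h import *
c=shot('wrist'); save(c,'w2.png'); s,p,Rt=state(); print(p,s['joint_pos'])
fit(c,'borax','wrist',0.035);fit(c,'plaque_yellow','wrist',0.02);fit(c,'plaque_red','wrist',0.01);fit(c,'plaque_blue','wrist',0.01);fit(c,'dish','wrist',0.009)
S=shot('scene'); D=shot('side')
for t in('borax','plaque_yellow'):
  u={}
  for n in('scene','side','wrist'):
    r=spotter.find_in(t,n); u[n]=r[0]['uv'] if r else None
  print(t,u)
  for a,A in(('scene',S),('side',D)):
    if u[a] is not None and u['wrist'] is not None: print(t,a,tri(A,u[a],c,u['wrist']))
E
```

```text
[0.5018 0.0024 0.2193] [-0.1556  0.1761 -0.1628  1.2324  0.0004  1.383 ]
borax 0.95 rect z 0.035 [499.7  -7.4] [41.2 42.4] 1.8 uv [284.8 193.6]
plaque_yellow 0.66 rect z 0.02 [524.8  -7.2] [22.5 41. ] 8.1 uv [300.6 187.6]
plaque_red 0.64 rect z 0.01 [502.9  27.5] [67.7 34.4] 0.8 uv [287.1 155.3]
plaque_blue 0.56 rect z 0.01 [503.4 -49.6] [71.2 35.4] 1.8 uv [289.6 217.8]
dish 0.66 rect z 0.009 [ 566.8 -211.4] [96.6 95. ] 1.8 uv [329.5 324.2]
borax {'scene': [267.9, 244.5], 'side': None, 'wrist': [282.4, 192.8]}
borax scene [ 0.4951 -0.0123  0.0214]
plaque_yellow {'scene': [268.2, 252.2], 'side': [315.0, 269.8], 'wrist': [302.5, 186.4]}
plaque_yellow scene [ 0.5145 -0.0097 -0.0224]
plaque_yellow side [ 0.5275 -0.0374 -0.0996]
```

View pics/w2.png

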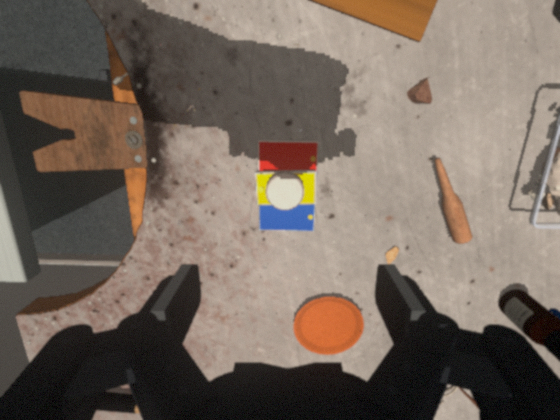

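Yellow lies parallel to red and blue and bridges the gap with its width: red spans rows 142–171, yellow 171–205, blue 205–230. The borax is at (285,191) and the dish at (329,324). Picking the borax now.

>>> jog_arm(
  increments=[
    [[-0.02,-0.006,0.12,0,0,0,0],[-0.02,-0.006,0.12,0,0,0,0],[0,0,0.12,0,0,0,0],[0,0,0.12,0,0,0,0],[0,0,0.12,0,0,0,0],[0,0,0.12,0,0,0,0],[0,0,0.036,0,0,0,0],[0,0,0.036,0,0,0,0],[0,0,0,0,0,0,0],[0,0,0,0,0,0,60],[0,0,0,0,0,0,90],[0,0,0,0,0,0,110],[0,0,0,0,0,0,130],[0,0,0,0,0,0,150],[0,0,0,0,0,0,200],[0,0,0,0,0,0,200],[0,0,0,0,0,0,200],[0,0,0,0,0,0,200]],
  ],
  force=25,
)

```text
clock: 7.25
tcp_pos: [0.5, -0.0079, 0.0223]
orientation: [0.001, 0.695, 0.719, 0.001]
wrist_force: [-1.2, 0.1, 5.6]
finger_gap: 0.0419
grip_force: 24.6
```

```bash
python3 - <<'E'
from h import *
c=shot('side'); s,p,_=state(); print(p,s['finger_gap'],s['grip_force'],s['wrist_force'])
cv2.imwrite('pics/g1.png',cv2.resize(cv2.cvtColor(c['pixels'],cv2.COLOR_RGB2BGR)[170:350,200:440],None,fx=3,fy=3))
go([0.568,-0.212,0.08])
E
```

```text
[ 0.5001 -0.0079  0.0224] 0.04177223939946173 24.593068957328796 [-1.496  -0.5625  5.3173]
turn rows 1 [ 0.0006  0.0001 -0.    ] rotdeg [ 0.1   0.02 -0.  ] | shift rows 6 [-0.1375  0.0408 -0.0384] total [-0.8248  0.2448 -0.2306] | j [-0.18  0.34 -0.48  0.76  0.    1.36] t 7.3
```

View pics/g1.png

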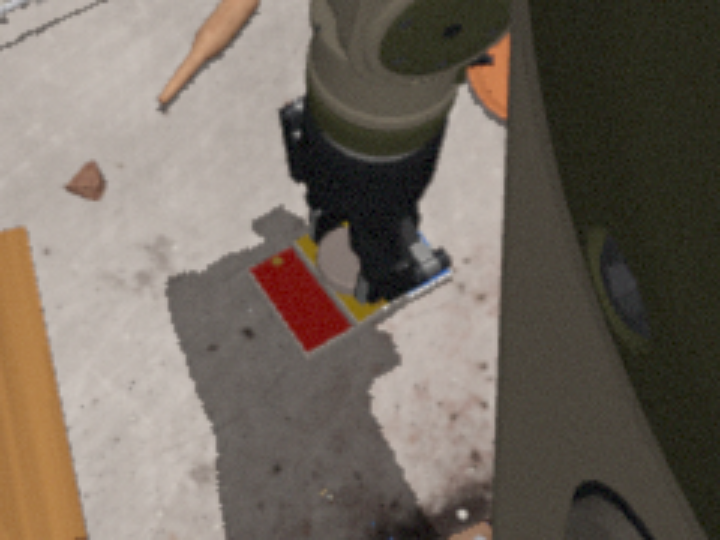

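>>> jog_arm(
  increments=[
    [[0,0,-0.06,0,0,0,200],[0,0,-0.13,0,0,0,200],[0,0,-0.13,0,0,0,200],[-0.137,0.043,0,0,0,0,200],[-0.137,0.043,0,0,0,0,200],[-0.137,0.043,0,0,0,0,200],[-0.137,0.043,0,0,0,0,200],[-0.137,0.043,0,0,0,0,200],[-0.137,0.043,0,0,0,0,200],[0,0,0,0,0,0,200],[0,0,0,0,0,0,200]],
  ],
)

```text
clock: 8.4
tcp_pos: [0.5703, -0.2117, 0.1009]
orientation: [-0.0, 0.696, 0.718, 0.0]
wrist_force: [-0.1, 0.6, -1.0]
finger_gap: 0.0412
grip_force: 25.6
```

```bash
python3 - <<'E'
from h import *
c=shot('wrist'); s,p,_=state(); print(p,s['finger_gap'],s['grip_force'],s['wrist_force'])
save(c,'w3.png')
fit(c,'dish','wrist',0.009); fit(c,'borax','wrist',0.1)
for t in('dish',): print([(np.round(x['uv'],1),x['conf'],atz(c,x['uv'],0)) for x in spotter.landmark_of(t,'wrist')])
for n in('scene','side'):
    d=shot(n); fit(d,'dish',n,0.009)
E
```

```text
[ 0.5699 -0.2107  0.101 ] 0.04165952675795441 25.55002123117447 [ 0.0263 -0.4983 -0.0521]
dish 0.75 rect z 0.009 [ 565.7 -204.9] [98.1 86.4] 6.3 uv [279.8 199.3]
borax 0.66 rect z 0.1 [ 571.2 -218.1] [45.4 51.2] 7.9 uv [286.6 276.4]
[(array([281. , 205.6]), 0.78, array([ 0.5659, -0.2116,  0.    ]))]
dish 0.68 rect z 0.009 [ 565.3 -209.9] [97.4 98.6] 72.5 uv [374.5 260. ]
dish 0.8 rect z 0.009 [ 573.9 -207.3] [85.4 98.8] 43.7 uv [375.2 192.6]
```

View pics/w3.png

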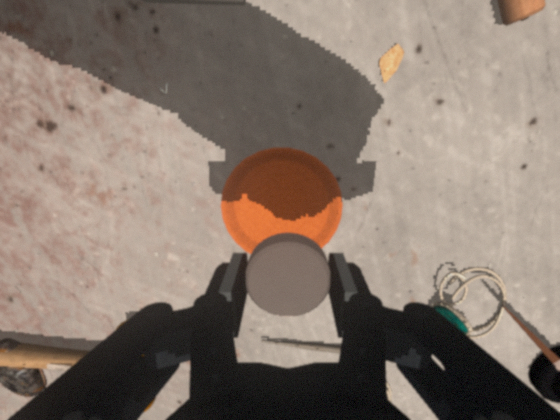

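The borax is held flat at (287,275), above the dish at about (282,205). I'll correct by 3 mm and lower.

>>> jog_arm(
  increments=[
    [[0,-0.014,0.11,0,0,0,200],[0,0,0.11,0,0,0,200],[0,0,0.09,0,0,0,200],[0,0,0.04,0,0,0,200],[0,0,0.022,0,0,0,200],[0,0,0,0,0,0,200],[0,0,0,0,0,0,200],[0,0,0,0,0,0,115],[0,0,0,0,0,0,95],[0,0,0,0,0,0,90],[0,0,0,0,0,0,90],[0,0,-0.1,0,0,0,90],[0,0,-0.15,0,0,0,90],[0,0,-0.15,0,0,0,90],[0,0,-0.15,0,0,0,90],[0,0,0,0,0,0,90]],
  ],
)

```text
clock: 10.4
tcp_pos: [0.5703, -0.2129, 0.1521]
orientation: [0.005, 0.695, 0.719, 0.002]
wrist_force: [0.8, -0.5, -0.2]
finger_gap: 0.0552
grip_force: 0.0
```

```bash
python3 - <<'E'
from h import *
c=shot('wrist'); s,p,_=state(); print(p,s['finger_gap'],s['grip_force'],s['wrist_force'])
fit(c,'dish','wrist',0.009); fit(c,'borax','wrist',0.019)
go([0.58,-0.01,0.15],np.radians(92))
go([0.58,-0.01,0.15],np.radians(2))
E
```

```text
[ 0.5691 -0.2123  0.1493] 0.05506242623202865 0.0 [-0.4078  0.1534 -1.2025]
dish none
borax 0.59 rect z 0.019 [ 569.2 -211.7] [41.4 43.9] 1.7 uv [284.5 196.7]
turn rows 12 [-0.     -0.      0.0416] rotdeg [-0.   -0.01 89.89] | shift rows 6 [ 0.0134 -0.1337 -0.0029] total [ 0.0805 -0.8021 -0.0176] | j [-0.49  0.41 -0.03  1.13  0.    1.05] t 10.55
turn rows 1 [ 0.     -0.     -0.0006] rotdeg [ 0.   -0.   -0.11] | shift rows 6 [ 0.1337  0.0134 -0.0029] total [ 0.8021  0.0805 -0.0176] | j [-0.49  0.41 -0.03  1.13  0.    1.05] t 10.55
```

>>> jog_arm(
  increments=[
    [[0,0,0,0,0,-0.0455,60],[0,0,0,0,0,-0.0455,60],[0,0,0,0,0,-0.0455,60],[0,0,0,0,0,-0.0455,60],[0,0,0,0,0,-0.0455,60],[0,0,0,0,0,-0.0455,60],[0,0,0,0,0,-0.0455,60],[0,0,0,0,0,-0.0455,60],[0,0,0,0,0,-0.0455,60],[0,0,0,0,0,-0.0455,60],[0,0,0,0,0,-0.0455,60],[0.045,0.137,0,0,0,0,60],[0.045,0.137,0,0,0,0,60],[0.045,0.137,0,0,0,0,60],[0.045,0.137,0,0,0,0,60],[0.045,0.137,0,0,0,0,60],[0.045,0.137,0,0,0,0,60],[0,0,0,0,0,0,60],[0,0,0,0,0,0,60]],
  ],
)

```text
clock: 12.45
tcp_pos: [0.4915, -0.0075, 0.1446]
orientation: [-0.001, -0.018, 1.0, 0.0]
wrist_force: [1.0, -1.0, 0.3]
finger_gap: 0.0652
grip_force: 0.0
```

```bash
python3 - <<'E'
from h import *
c=shot('wrist'); s,p,_=state(); print(p,s['orientation'],s['finger_gap'],s['joint_pos'])
save(c,'w4.png')
fit(c,'plaque_yellow','wrist',0.02);fit(c,'plaque_red','wrist',0.01);fit(c,'plaque_blue','wrist',0.01)
for n in('scene','side'):
    d=shot(n); fit(d,'plaque_yellow',n,0.02);fit(d,'dish',n,0.009); fit(d,'borax',n,0.019)
E
```

```text
[ 0.4922 -0.0082  0.1448] [-0.0007 -0.0174  0.9998  0.    ] 0.06519553690698066 [-0.1798  0.2009 -0.3204  1.0508 -0.0002 -0.2147]
plaque_yellow 0.77 rect z 0.02 [499.4  -9.6] [70.5 40.5] 3.0 uv [283.3 205.9]
plaque_red 0.59 rect z 0.01 [500.1  27.7] [71.4 34.5] 3.2 uv [321.1 202.5]
plaque_blue 0.57 rect z 0.01 [501.5 -48.9] [71.8 37.5] 2.1 uv [246.  199.9]
plaque_yellow 0.75 rect z 0.02 [ 557.8 -211.6] [95.4 96.4] 28.1 uv [371.9 265.8]
dish 0.75 rect z 0.009 [ 565.2 -210.8] [94.3 97.5] 28.1 uv [369.4 267.8]
borax 0.92 rect z 0.019 [ 562.6 -214.1] [49.3 44.4] 28.1 uv [376.2 260.1]
plaque_yellow 0.56 rect z 0.02 [500.9  -9.9] [71.8 42.1] 3.0 uv [314.6 261.3]
dish 0.86 rect z 0.009 [ 559.3 -216.4] [77.8 95.9] 23.6 uv [383.6 196.2]
borax 0.8 rect z 0.019 [ 567.3 -211.2] [42.8 47.3] 26.6 uv [380.2 190.4]
```

View pics/w4.png

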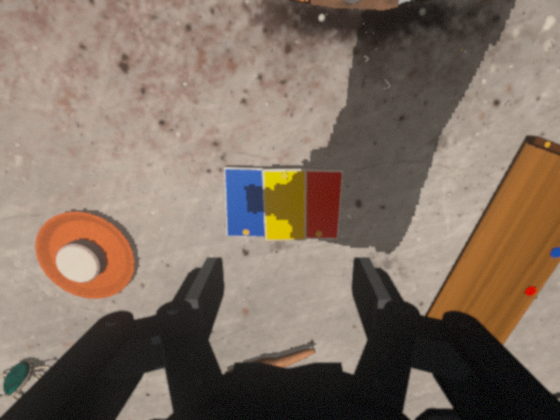

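Yellow is at (284,203), with blue on its left and red on its right. The borax sits inside the dish at (77,262). Gripping yellow across its width.

>>> jog_arm(
  increments=[
    [[-0.032,-0.007,0.12,0,0,-0.005,60],[0,0,0.12,0,0,0,60],[0,0,0.12,0,0,0,60],[0,0,0.1,0,0,0,60],[0,0,0.065,0,0,0,60],[0,0,0,0,0,0,60],[0,0,0,0,0,0,90],[0,0,0,0,0,0,110],[0,0,0,0,0,0,130],[0,0,0,0,0,0,150],[0,0,0,0,0,0,200],[0,0,0,0,0,0,200],[0,0,0,0,0,0,200],[0,0,0,0,0,0,200]],
  ],
  force=40,
)

```text
clock: 14.45
tcp_pos: [0.5016, -0.0098, 0.0161]
orientation: [0.001, -0.025, 1.0, -0.0]
wrist_force: [-0.9, -0.7, 5.1]
finger_gap: 0.0381
grip_force: 39.5
```

>>> jog_arm(
  increments=[
    [[0,0,-0.04,0,0,0,200],[0,0,-0.14,0,0,0,200],[0,0,-0.16,0,0,0,200],[0,0,0,0,0,0.036,200],[0,0,0,0,0,0.036,200],[0,0,0,0,0,0.036,200],[0.048,0.137,0,0,0,0,200],[0.048,0.137,0,0,0,0,200],[0.048,0.137,0,0,0,0,200],[0.048,0.137,0,0,0,0,200],[0.048,0.137,0,0,0,0,200],[0.048,0.137,0,0,0,0,200],[0.048,0.137,0,0,0,0,200],[0,0,0,0,0,0,200],[0,0,0,0,0,0,200]],
  ],
)

```text
clock: 15.95
tcp_pos: [0.4882, 0.2448, 0.1002]
orientation: [0.0, 0.143, 0.99, -0.0]
wrist_force: [0.1, -1.1, -0.7]
finger_gap: 0.0383
grip_force: 40.5
```

```bash
python3 - <<'E'
from h import *
c=shot('wrist'); s,p,Rt=state(); print(p,s['orientation'],'cdir',np.degrees(np.arctan2(Rt[1,1],Rt[0,1])),s['finger_gap'],s['grip_force'])
save(c,'w5.png')
fit(c,'plaque_yellow','wrist',p[2]+.004)
fit(c,'tray','wrist',0.006)
for t in('dot_yellow','dot_blue','dot_red'): print(t,[(np.round(x['uv'],1),round(x['conf'],2),atz(c,x['uv'],.007)) for x in spotter.find_in(t,'wrist')[:2]])
E
```

```text
[0.4883 0.2439 0.1   ] [ 0.0002  0.1438  0.9896 -0.0001] cdir 73.46696999898981 0.03769626060436009 40.45454978942871
plaque_yellow 0.7 rect z 0.10404101944445546 [485.4 245.9] [39.5 71.8] 73.7 uv [286.2 256.3]
tray 0.65 rect z 0.006 [488.6 244.3] [102.2  96.5] 74.2 uv [285.8 196.1]
dot_yellow [(array([332.9, 206.1]), 0.56, array([0.4974, 0.2808, 0.007 ]))]
dot_blue []
dot_red []
```

View pics/w5.png

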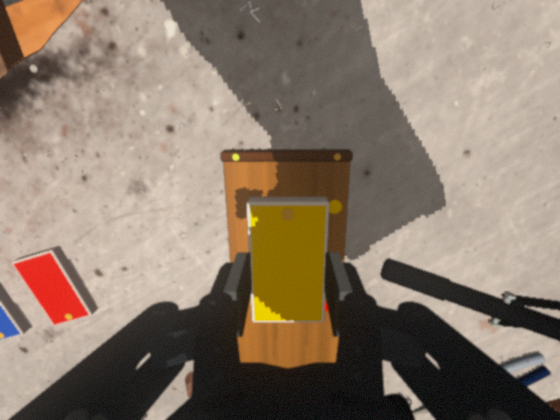

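Yellow is held over its place: plaque at (288,262), dot at (335,206), rail at row 156. Lowering and releasing.

>>> jog_arm(
  increments=[
    [[-0.013,-0.009,0.1,0,0,0,200],[0,0,0.1,0,0,0,200],[0,0,0.08,0,0,0,200],[0,0,0.04,0,0,0,200],[0,0,0.032,0,0,0,200],[0,0,0,0,0,0,200],[0,0,0,0,0,0,200],[0,0,0,0,0,0,125],[0,0,0,0,0,0,110],[0,0,0,0,0,0,100],[0,0,0,0,0,0,90],[0,0,-0.1,0,0,0,90],[0,0,-0.15,0,0,0,90],[0,0,-0.15,0,0,0,90],[0,0,-0.15,0,0,0,90],[0,0,0,0,0,0,90],[0,0,0,0,0,0,90]],
  ],
)

```text
clock: 17.95
tcp_pos: [0.4916, 0.2413, 0.15]
orientation: [0.001, 0.144, 0.99, 0.001]
wrist_force: [0.2, -0.7, -0.1]
finger_gap: 0.0553
grip_force: 0.0
```

```bash
python3 - <<'E'
from h import *
c=shot('wrist'); s,p,Rt=state(); print(p,s['finger_gap'])
save(c,'w6.png')
fit(c,'plaque_yellow','wrist',.016)
fit(c,'tray','wrist',0.006)
for t in('dot_yellow','dot_blue','dot_red'): print(t,[(np.round(x['uv'],1),round(x['conf'],2),atz(c,x['uv'],.007)) for x in spotter.find_in(t,'wrist')[:2]])
fit(c,'plaque_red','wrist',.01);fit(c,'plaque_blue','wrist',.01)
go([0.5,-0.048,.12],np.radians(93))
E
```

```text
[0.4906 0.241  0.1487] 0.05559463002869283
plaque_yellow 0.91 rect z 0.016 [489.8 242. ] [40.6 72.2] 73.2 uv [285.8 190.7]
tray 0.66 rect z 0.006 [546.5 227. ] [101.4 217.1] 73.8 uv [289.8 246. ]
dot_yellow [(array([326.8, 183.9]), 0.55, array([0.4959, 0.28  , 0.007 ]))]
dot_blue []
dot_red [(array([325.1, 274.8]), 0.57, array([0.5921, 0.2538, 0.007 ]))]
plaque_red 0.88 rect z 0.01 [501.   27.8] [71.9 47.7] 1.1 uv [ 86.7 256.8]
plaque_blue 0.98 rect z 0.01 [501.4 -42.1] [72.  49.7] 0.1 uv [ 32.6 271.7]
turn rows 3 [-0.0001 -0.0002 -0.0362] rotdeg [ -0.04  -0.09 -19.57] | shift rows 8 [ 0.0027 -0.1445  0.0141] total [ 0.022  -1.1559  0.1125] | j [ 0.31  0.3  -0.18  1.09  0.    0.6 ] t 18.35
```

View pics/w6.png

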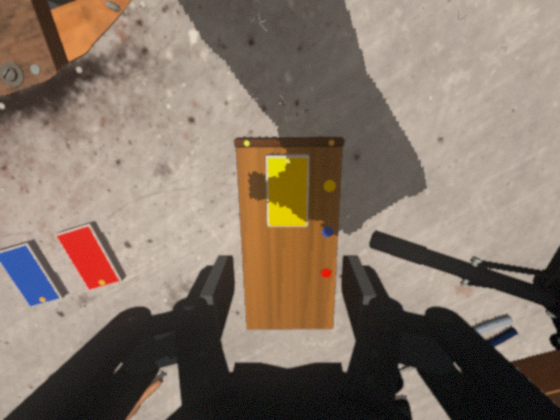

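Yellow lies flat at (287,190), about 3 mm from its ideal place. The blue (327,231) and red (326,273) dots are clear, and blue and red lie undisturbed at (30,273) and (90,257). Blue comes next.

>>> jog_arm(
  increments=[
    [[0,0,0,0,0,-0.036,72],[0,0,0,0,0,-0.036,72],[0,0,0,0,0,-0.036,72],[0.002,-0.1445,0.012,0,0,0,72],[0.002,-0.1445,0.012,0,0,0,72],[0.002,-0.1445,0.012,0,0,0,72],[0.002,-0.1445,0.012,0,0,0,72],[0.002,-0.1445,0.012,0,0,0,72],[0.002,-0.1445,0.012,0,0,0,72],[0.002,-0.1445,0.012,0,0,0,72],[0.002,-0.1445,0.012,0,0,0,72],[0,0,0,0,0,0,72],[0,0,0,0,0,0,72]],
  ],
)

```text
clock: 19.65
tcp_pos: [0.5011, -0.0484, 0.1247]
orientation: [-0.0, -0.024, 1.0, 0.0]
wrist_force: [-0.5, 0.1, -0.1]
finger_gap: 0.0615
grip_force: 0.0
```

```bash
python3 - <<'E'
from h import *
c=shot('wrist'); s,p,Rt=state(); print(p,'cdir',np.degrees(np.arctan2(Rt[1,1],Rt[0,1])),s['finger_gap'])
save(c,'w7.png')
fit(c,'plaque_red','wrist',.01);r=fit(c,'plaque_blue','wrist',.01)
go([0.501,-0.047,.0075],np.radians(93))
E
```

```text
[ 0.5011 -0.0476  0.1248] cdir 92.83487186306388 0.061103990524870165
plaque_red 0.66 rect z 0.01 [500.7  22.3] [71.8 42.6] 1.5 uv [365.8 205.3]
plaque_blue 0.65 rect z 0.01 [501.3 -47.2] [70.5 39.5] 0.7 uv [289.7 198. ]
turn rows 1 [ 0.0002 -0.0001 -0.0003] rotdeg [ 0.03 -0.02 -0.06] | shift rows 3 [ 0.0002 -0.0002  0.1566] total [ 0.0007 -0.0007  0.4699] | j [-0.25  0.24 -0.33  1.01  0.   -0.3 ] t 19.8
```

View pics/w7.png

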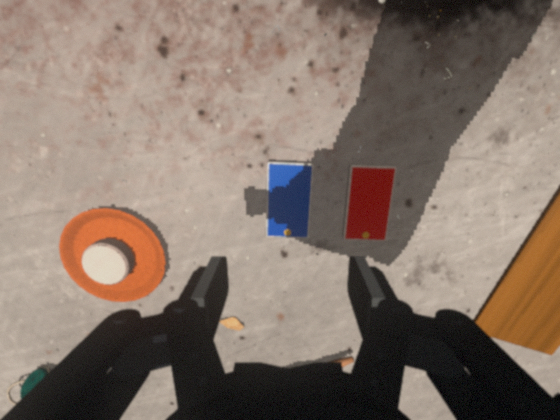

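Blue at (289,199) is right under the gripper, and red is at (370,203). Descending and gripping.

>>> jog_arm(
  increments=[
    [[0,0,0.13,0,0,0.004,72],[0,0,0.13,0,0,0.004,72],[0,0,0.12,0,0,0,72],[0,0,0.06,0,0,0,72],[0,0,0.028,0,0,0,72],[0,0,0,0,0,0,72],[0,0,0,0,0,0,95],[0,0,0,0,0,0,115],[0,0,0,0,0,0,135],[0,0,0,0,0,0,200],[0,0,0,0,0,0,200],[0,0,0,0,0,0,200],[0,0,0,0,0,0,200]],
  ],
  force=40,
)

```text
clock: 21.1
tcp_pos: [0.5034, -0.0481, 0.0102]
orientation: [0.002, -0.013, 1.0, -0.0]
wrist_force: [0.5, 1.4, 10.3]
finger_gap: 0.0189
grip_force: 5.3
```

```bash
python3 - <<'E'
from h import *
s,p,Rt=state(); print(p,'cdir',np.degrees(np.arctan2(Rt[1,1],Rt[0,1])),s['finger_gap'])
go([0.535,0.2304,p[2]],np.radians(73.6))
E
```

```text
[ 0.5034 -0.0481  0.0102] cdir 91.43429373140005 0.018903615926802328
turn rows 3 [0.     0.0005 0.033 ] rotdeg [ 0.02  0.26 17.83] | shift rows 8 [0.0242 0.138  0.    ] total [0.1932 1.1042 0.    ] | j [-0.25  0.36 -0.48  0.73  0.   -0.28] t 21.1
```

The fingers closed over blue's top (gap 19 mm): at a 40 mm opening the tips stand back from the TCP. I'll reopen, rise and look.

>>> jog_arm(
  increments=[
    [[0,0,-0.02,0,0,0,72],[0,0,-0.1,0,0,0,72],[0,0,-0.15,0,0,0,72],[0,0,-0.15,0,0,0,72],[0,0,0,0,0,0,72],[0,0,0,0,0,0,72]],
  ],
)

```text
clock: 21.7
tcp_pos: [0.5022, -0.0481, 0.1142]
orientation: [0.001, -0.012, 1.0, -0.0]
wrist_force: [0.2, 0.2, -0.3]
finger_gap: 0.0611
grip_force: 0.0
```

```bash
python3 - <<'E'
from h import *
c=shot('wrist'); s,p,Rt=state(); print(p,'cdir',np.degrees(np.arctan2(Rt[1,1],Rt[0,1])),s['finger_gap'])
fit(c,'plaque_red','wrist',.01);r=fit(c,'plaque_blue','wrist',.01)
go([0.501,-0.047,.000],np.radians(92))
E
```

```text
[ 0.5011 -0.0478  0.1129] cdir 91.42448259737523 0.06102616262257301
plaque_red 0.76 rect z 0.01 [500.8  22.4] [71.3 42.1] 1.5 uv [370.6 203. ]
plaque_blue 0.73 rect z 0.01 [501.  -47.1] [71.3 40.5] 0.4 uv [292.9 201.1]
turn rows 1 [ 0.0002 -0.0008 -0.0032] rotdeg [ 0.04 -0.14 -0.57] | shift rows 3 [-0.0011  0.0007  0.1491] total [-0.0032  0.0022  0.4472] | j [-0.25  0.25 -0.35  0.98  0.   -0.28] t 21.85
```

>>> jog_arm(
  increments=[
    [[0,0.002,0.13,0,0,0,72],[0,0,0.13,0,0,0,72],[0,0,0.1,0,0,0,72],[0,0,0.06,0,0,0,72],[0,0,0.027,0,0,0,72],[0,0,0,0,0,0,72],[0,0,0,0,0,0,95],[0,0,0,0,0,0,115],[0,0,0,0,0,0,135],[0,0,0,0,0,0,160],[0,0,0,0,0,0,160],[0,0,0,0,0,0,160]],
  ],
  force=40,
)

```text
clock: 23.05
tcp_pos: [0.5023, -0.0475, 0.0025]
orientation: [0.001, -0.012, 1.0, -0.0]
wrist_force: [-1.0, -0.5, 5.1]
finger_gap: 0.0383
grip_force: 40.4
```

```bash
python3 - <<'E'
from h import *
s,p,Rt=state(); print(p,'cdir',np.degrees(np.arctan2(Rt[1,1],Rt[0,1])),s['finger_gap'],s['grip_force'],s['wrist_force'])
go([0.535,0.2304,p[2]],np.radians(73.6))
E
```

```text
[ 0.5023 -0.0475  0.0025] cdir 91.43181670477315 0.03826376529442311 40.396331548690796 [-1.0034 -0.5309  5.142 ]
turn rows 3 [-0.      0.0002  0.033 ] rotdeg [-0.01  0.13 17.83] | shift rows 7 [0.0269 0.1576 0.    ] total [0.1882 1.1033 0.    ] | j [-0.25  0.37 -0.49  0.71  0.   -0.28] t 23.05
```

>>> jog_arm(
  increments=[
    [[0,0,-0.05,0,0,0,160],[0,0,-0.14,0,0,0,160],[0,0,-0.2,0,0,0,160],[0,0,0,0,0,0.033,160],[0,0,0,0,0,0.033,160],[0,0,0,0,0,0.033,160],[0.0228,0.138,0,0,0,0,160],[0.0228,0.138,0,0,0,0,160],[0.0228,0.138,0,0,0,0,160],[0.0228,0.138,0,0,0,0,160],[0.0228,0.138,0,0,0,0,160],[0.0228,0.138,0,0,0,0,160],[0.0228,0.138,0,0,0,0,160],[0.0228,0.138,0,0,0,0,160],[0,0,0,0,0.0334,0,160],[0,0,0,0,0.0334,0,160],[0,0,0,0,0,0,160],[0,0,0,0,0,0,160]],
  ],
)

```text
clock: 24.85
tcp_pos: [0.5359, 0.23, 0.098]
orientation: [-0.103, 0.142, 0.984, 0.015]
wrist_force: [-0.1, -0.3, -1.2]
finger_gap: 0.0383
grip_force: 40.6
```

```bash
cat >> h.py <<'E'
def tilted(target,cd=np.radians(73.7),th=0.21):
    """shift and turn in the present tool axes to reach target with tool pitched th about the closing line"""
    s,p,Rt=state(); y=np.array([np.cos(cd),np.sin(cd),0]); z=np.array([0,0,-1.]); T=np.stack([np.cross(y,z),y,z],1)@R.from_rotvec([0,th,0]).as_matrix()
    print('tcp',p,'gap',s['finger_gap'],'shift units',(Rt.T@(np.array(target)-p)/.25).round(4),'up = shift',(Rt.T@[0,0,1]).round(3),'turn units',(R.from_matrix(Rt.T@T).as_rotvec()/np.pi).round(4),'F',s['wrist_force'],'t',s['clock'])
E
python3 - <<'E'
from h import *
c=shot('wrist'); save(c,'w8.png')
tilted([.5365,.2301,.0168])
fit(c,'plaque_blue','wrist',.108); fit(c,'plaque_yellow','wrist',.016)
for t in('dot_yellow','dot_blue','dot_red'): print(t,[(np.round(x['uv'],1),round(x['conf'],2),atz(c,x['uv'],.007)) for x in spotter.find_in(t,'wrist')[:2]])
E
```

```text
tcp [0.5354 0.2302 0.0986] gap 0.038536383065496824 shift units [-0.0721  0.0011  0.319 ] up = shift [ 0.207 -0.    -0.978] turn units [ 0.0001  0.0004 -0.0006] F [-0.3724  0.0419 -0.505 ] t 24.9
plaque_blue 0.56 rect z 0.108 [533.9 230.6] [40.4 64.7] 72.4 uv [288.9 260. ]
plaque_yellow 0.84 rect z 0.016 [484.5 243.6] [39.1 55.5] 73.0 uv [282.3 168.8]
dot_yellow [(array([335.7, 166.7]), 0.51, array([0.4966, 0.282 , 0.007 ]))]
dot_blue []
dot_red [(array([281.2, 166.4]), 0.47, array([0.484 , 0.2402, 0.007 ]))]
```

View pics/w8.png

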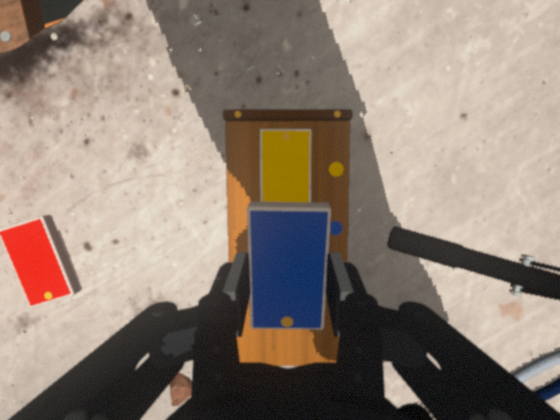

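Blue is held at (288,266), pitched, centred beside the blue dot (336,228). Lowering and releasing.

>>> jog_arm(
  increments=[
    [[-0.022,0,0.1,0,0,0,160],[-0.022,0,0.1,0,0,0,160],[-0.018,0,0.08,0,0,0,160],[-0.009,0,0.038,0,0,0,160],[0,0,0,0,0,0,160],[0,0,0,0,0,0,160]],
  ],
)

```text
clock: 25.75
tcp_pos: [0.5366, 0.2303, 0.0181]
orientation: [-0.103, 0.142, 0.984, 0.015]
wrist_force: [0.1, 0.9, -1.1]
finger_gap: 0.0384
grip_force: 40.6
```

```bash
python3 - <<'E'
from h import *
tilted([.5365,.2301,.0168])
E
```

```text
tcp [0.5366 0.2303 0.0181] gap 0.03835382513570256 shift units [-0.0011 -0.0007  0.0051] up = shift [ 0.207  0.001 -0.978] turn units [ 0.0003  0.0004 -0.0004] F [ 0.1386  0.8945 -1.0751] t 25.75
```

>>> jog_arm(
  increments=[
    [[-0.001,0,0.004,0,0,0,160],[-0.001,0,0.004,0,0,0,160],[0,0,0,0,0,0,160],[0,0,0,0,0,0,125],[0,0,0,0,0,0,112],[0,0,0,0,0,0,100],[0,0,0,0,0,0,90],[0,0,0,0,0,0,90],[0,0,-0.06,0,0,0,90],[0,0,-0.12,0,0,0,90],[0,0,-0.16,0,0,0,90],[0,0,-0.16,0,0,0,90],[0,0,0,0,-0.0334,0,80],[0,0,0,0,-0.0334,0,72],[0,0,0,0,0,0,72],[0,0,0,0,0,0,72]],
  ],
)

```text
clock: 27.35
tcp_pos: [0.5605, 0.223, 0.1379]
orientation: [-0.001, 0.142, 0.99, 0.0]
wrist_force: [0.2, 0.4, 1.2]
finger_gap: 0.0614
grip_force: 0.0
```

```bash
python3 - <<'E'
from h import *
c=shot('wrist'); save(c,'w9.png')
fit(c,'plaque_blue','wrist',.023); fit(c,'plaque_yellow','wrist',.016);fit(c,'plaque_red','wrist',.01)
for t in('dot_blue','dot_red'): print(t,[(np.round(x['uv'],1),round(x['conf'],2),atz(c,x['uv'],.007)) for x in spotter.find_in(t,'wrist')[:2]])
go([.501,.0225,.12],np.radians(91.5))
E
```

```text
plaque_blue 0.81 rect z 0.023 [536.6 230.6] [40.5 68.4] 71.2 uv [288.7 168.1]
plaque_yellow 0.72 rect z 0.016 [490.3 241.7] [39.7 68.3] 73.5 uv [285.2 102.9]
plaque_red 0.59 rect z 0.01 [502.2  27.8] [69.5 46.6] 0.4 uv [ 62.7 197. ]
dot_blue [(array([331.1, 109.3]), 0.66, array([0.498 , 0.2803, 0.007 ])), (array([329.2, 167.2]), 0.46, array([0.5461, 0.2668, 0.007 ]))]
dot_red []
turn rows 3 [ 0.     -0.0001 -0.0332] rotdeg [  0.    -0.04 -17.93] | shift rows 6 [ 0.0443 -0.1322  0.0114] total [ 0.2658 -0.7933  0.0684] | j [ 0.24  0.41 -0.04  1.12  0.    0.53] t 27.65
```

View pics/w9.png

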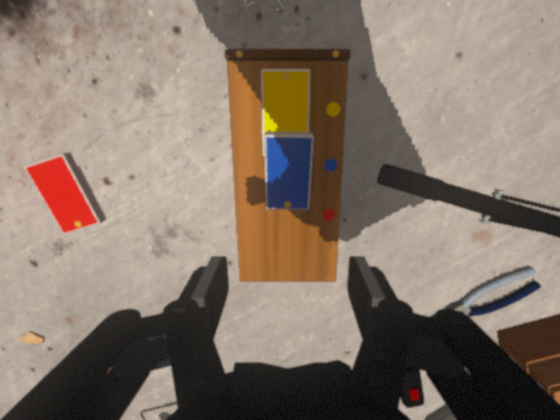

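Blue rests on yellow at (289,171), beside its dot (331,165). Red is still at (63,193), so I'll fetch it.

>>> jog_arm(
  increments=[
    [[0,0,0,0,0,-0.033,72],[0,0,0,0,0,-0.033,72],[0,0,0,0,0,-0.033,72],[0.0443,-0.1315,0.0115,0,0,0,72],[0.0443,-0.1315,0.0115,0,0,0,72],[0.0443,-0.1315,0.0115,0,0,0,72],[0.0443,-0.1315,0.0115,0,0,0,72],[0.0443,-0.1315,0.0115,0,0,0,72],[0.0443,-0.1315,0.0115,0,0,0,72],[0,0,0,0,0,0,72],[0,0,0,0,0,0,72]],
  ],
)

```text
clock: 28.75
tcp_pos: [0.5001, 0.0231, 0.1203]
orientation: [-0.0, -0.011, 1.0, 0.0]
wrist_force: [-0.5, 0.8, 1.4]
finger_gap: 0.0612
grip_force: 0.0
```

```bash
python3 - <<'E'
from h import *
c=shot('wrist'); fit(c,'plaque_red','wrist',.01)
go([.501,.0235,0.0005],np.radians(91.5))
E
```

```text
plaque_red 0.61 rect z 0.01 [500.4  23.5] [71.1 40.2] 0.9 uv [285.2 201.1]
turn rows 1 [ 0.0001  0.0001 -0.0003] rotdeg [ 0.03  0.02 -0.05] | shift rows 3 [-0.0007 -0.0011  0.1598] total [-0.0021 -0.0032  0.4795] | j [-0.11  0.24 -0.34  0.99  0.   -0.14] t 28.85
```

>>> jog_arm(
  increments=[
    [[-0.002,0,0.13,0,0,0,72],[0,0,0.13,0,0,0,72],[0,0,0.12,0,0,0,72],[0,0,0.07,0,0,0,72],[0,0,0.03,0,0,0,72],[0,0,0,0,0,0,72],[0,0,0,0,0,0,95],[0,0,0,0,0,0,115],[0,0,0,0,0,0,135],[0,0,0,0,0,0,160],[0,0,0,0,0,0,160],[0,0,0,0,0,0,160]],
  ],
  force=40,
)

```text
clock: 30.05
tcp_pos: [0.5014, 0.0238, 0.0016]
orientation: [0.001, -0.012, 1.0, -0.0]
wrist_force: [-0.3, 1.0, 6.7]
finger_gap: 0.0384
grip_force: 40.3
```

```bash
python3 - <<'E'
from h import *
s,p,Rt=state(); print(p,s['finger_gap'],s['grip_force'])
go([.583,.2165,p[2]],np.radians(73.7))
E
```

```text
[0.5014 0.0238 0.0016] 0.03842116992062874 40.34454345703125
turn rows 3 [0.     0.0003 0.0328] rotdeg [ 0.02  0.14 17.73] | shift rows 6 [-0.0162  0.1386  0.    ] total [-0.0972  0.8314  0.    ] | j [-0.11  0.37 -0.5   0.71  0.   -0.14] t 30.05
```

>>> jog_arm(
  increments=[
    [[0,0,-0.05,0,0,0,160],[0,0,-0.14,0,0,0,160],[0,0,-0.2,0,0,0,160],[0,0,0,0,0,0.033,160],[0,0,0,0,0,0.033,160],[0,0,0,0,0,0.033,160],[-0.0162,0.1386,0,0,0,0,160],[-0.0162,0.1386,0,0,0,0,160],[-0.0162,0.1386,0,0,0,0,160],[-0.0162,0.1386,0,0,0,0,160],[-0.0162,0.1386,0,0,0,0,160],[-0.0162,0.1386,0,0,0,0,160],[0,0,0,0,0.0334,0,160],[0,0,0,0,0.0334,0,160],[0,0,0,0,0,0,160],[0,0,0,0,0,0,160]],
  ],
)

```text
clock: 31.65
tcp_pos: [0.5827, 0.2161, 0.0968]
orientation: [-0.103, 0.142, 0.984, 0.015]
wrist_force: [0.1, 0.3, -0.4]
finger_gap: 0.0386
grip_force: 40.7
```

```bash
python3 - <<'E'
from h import *
c=shot('wrist'); save(c,'w10.png')
tilted([.5832,.2164,.0155])
fit(c,'plaque_red','wrist',.108); fit(c,'plaque_blue','wrist',.023)
E
```

```text
tcp [0.5822 0.2163 0.0975] gap 0.03886715189059149 shift units [-0.0715  0.0013  0.3203] up = shift [ 0.207  0.    -0.978] turn units [ 0.0001  0.0005 -0.0006] F [-0.0962  0.6116 -0.7721] t 31.7
plaque_red 0.88 rect z 0.108 [581.  217.1] [40.2 63.7] 73.6 uv [287.6 267.8]
plaque_blue 0.68 rect z 0.023 [531.4 232.8] [40.6 56.9] 73.1 uv [288.4 163.2]
```

View pics/w10.png

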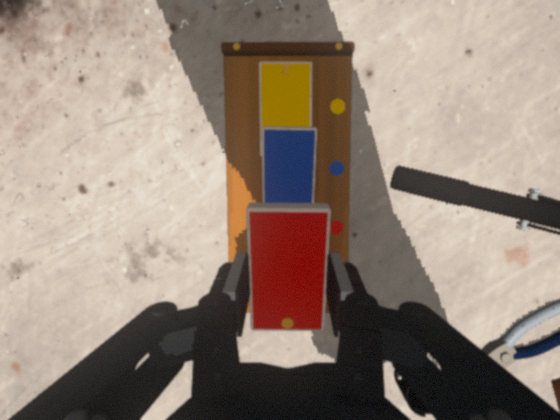

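Red is held at (288,267), pitched and in line with yellow and blue. Lowering and releasing.

>>> jog_arm(
  increments=[
    [[-0.022,0,0.1,0,0,0,160],[-0.022,0,0.1,0,0,0,160],[-0.018,0,0.08,0,0,0,160],[-0.007,0,0.03,0,0,0,160],[-0.002,0,0.01,0,0,0,160],[0,0,0,0,0,0,160],[0,0,0,0,0,0,125],[0,0,0,0,0,0,112],[0,0,0,0,0,0,100],[0,0,0,0,0,0,90],[0,0,0,0,0,0,90],[0,0,-0.06,0,0,0,90],[0,0,-0.12,0,0,0,90],[0,0,-0.16,0,0,0,90],[0,0,-0.2,0,0,0,90],[0,0,0,0,-0.0334,0,80],[0,0,0,0,-0.0334,0,72],[0.12,0,0,0,0,0,72],[0.12,0,0,0,0,0,72],[0,0,0,0,0,0,72]],
  ],
)

```text
clock: 33.8
tcp_pos: [0.5482, 0.2262, 0.1481]
orientation: [-0.002, 0.141, 0.99, -0.0]
wrist_force: [-0.7, -0.7, 0.2]
finger_gap: 0.0612
grip_force: 0.0
```

```bash
python3 - <<'E'
from h import *
c=shot('wrist'); save(c,'w11.png'); s,p,_=state(); print(p,s['finger_gap'])
fit(c,'tray','wrist',.006)
ctr=np.array([.5463,.2272]); ax=np.array([.9598,-.2807]); ay=np.array([.2807,.9598])
for cam in('wrist','side'):
  d=c if cam=='wrist' else shot('side')
  for t,z in(('yellow',.016),('blue',.023),('red',.023)):
    r=spotter.cut_out('plaque_'+t,cam)
    if r:
        k=rect(r[0]['region']); W=np.array([atz(d,u,z)[:2] for u in k]); q=cv2.minAreaRect((W*1000).astype('float32')); v=np.array(q[0])/1000-ctr; print(cam,t,'tray xy mm',v@ax*1000,v@ay*1000,q[1:],r[0]['conf'])
  for t in('dish','borax'):
    fit(d,t,cam,.009 if t=='dish' else .019)
E
```

```text
[0.5506 0.2259 0.1483] 0.06128727339347711
tray 0.73 rect z 0.006 [546.7 227.2] [101.4 215.7] 73.8 uv [264.7 172. ]
wrist yellow tray xy mm -67.24705487060547 -1.8220156939697267 ((39.93210220336914, 49.59634017944336), 75.06002044677734) 0.75
wrist blue tray xy mm -19.637283865356423 0.2660579235839736 ((39.472774505615234, 47.820655822753906), 72.53439331054688) 0.57
dish none
borax none
side yellow tray xy mm -58.623219515991195 -3.4936553240966903 ((41.0898551940918, 69.37796020507812), 72.5582504272461) 0.58
side blue tray xy mm -18.677780194091763 -1.0265013720703149 ((39.059391021728516, 47.27763748168945), 71.37191772460938) 0.7
side red tray xy mm 39.29994509735108 -0.5803148760986419 ((40.871376037597656, 66.20375061035156), 71.79725646972656) 0.69
dish 0.37 rect z 0.009 [590.6 214.8] [41.8 68.8] 71.2 uv [184.1 277.4]
borax none
```

View pics/w11.png

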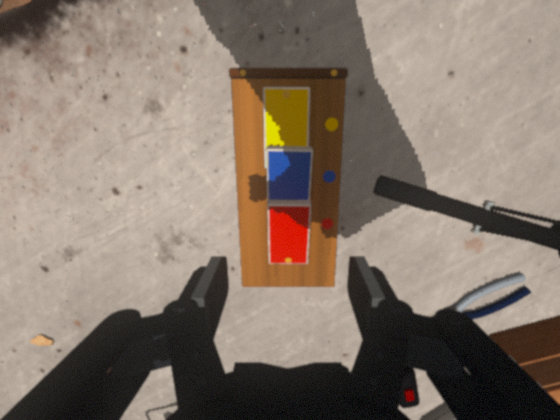

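All three plaques lie shingled and centred: yellow (287,118), blue (289,176), red (289,236), each about 4–5 mm along the tray from its mark. The earlier views put the borax within about 4 mm of the dish centre. Handing in.

```bash
python3 -c "
from workcell import ticket
print(ticket.hand_in())"
```

```text
the job is handed in; nothing more can be done
None
```

I handed the job in at about 34 s without seeing a verdict: the borax is flat in the dish about 4 mm from its centre, and yellow, blue and red lie shingled along the tray, each within about 5 mm of its place. The ring clamp was not touched.

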